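Nudge a saucer carrier plate onto its locating pins

ROBOT

A 6-joint arm with a two-finger parallel gripper is mounted at the origin on a cart in front of the work surface, level with it; the furniture and walls round the work are solid. World frame = base frame: x ahead of the robot, y to its left, z up, the work surface at z = 0. Lengths are in m, angles in rad, forces in N, time in s.
With the tool pointing down it reaches from about 0.375 to 0.925 m from the base axis. Payload 5.7 kg.
Tool frame: the origin (TCP) lies on the centre line of the jaws, within the pads' length; the fingertips stand 8 mm ahead of it and the grasp point (between the pads) lies 11 mm behind it; y points along the fingers, x is the direction in which the jaws open and shut, and the axes are right-handed (so a half turn about y gives the same grasp; the last joint's range is limited). The gripper opens to 88 mm and grips with 3 to 60 N. Pads are 20 mm wide; open, the fingers measure 115 mm over their backs; the gripper's body (75 mm by 178 mm) begins 61 mm behind the grasp point.
Start: joints at [1.025, 0.359, 1.51, -0, 1.272, -0.115], TCP at [0.251, 0.545, 0.205] pointing down, gripper open.
Joint ranges: [-2.97, 2.97], [-1.01, 2.36], [0.21, 2.38], [-0.96, 4.11], [0.2, 2.71], [-2.98, 2.98]. Speed limits (rad/s): [2.39, 2.39, 3.14, 3.14, 3.14, 3.14].

INTERFACE

Orientations are given as [roll, pitch, yaw] about the fixed x, y, z axes, in that order (R = Rz(yaw) Ry(pitch) Rx(roll)).
In Python, from bench import bot, read_camera, hand_in gives the robot as it stands. The module is installed in compiled form; this text tells all that it offers. Calls block until the motion is done:
- bot.move_ptp(position, orientation): joint-space move of the TCP to a pose.
- bot.move_straight(position, rate=0.15, rotation=None, max_force=None): straight line of the TCP; rotation=None keeps the orientation; rate is the mean speed in m/s. With max_force (N) it stops when the force on the tool has changed by that much, and returns True; else False.
- bot.goto_joints(angles): joint-space move.
- bot.grip(opening): finger opening in m; the grip force is fixed at half the most; returns when the fingers have stopped.
- bot.dwell(seconds).
- bot.inverse_kinematics(position, orientation): joint angles nearest the present ones, or None.
- read_camera(name): name is "scene" or "top" or "wrist"; returns a dict with "img" (384x512x3 uint8, red, green, blue), "mtx" (3x3 intrinsics, pixels), "rvec" (rotation vector, rad) and "tvec" (3), from world to camera coordinates, as OpenCV has them. Camera axes: x right, y down, z forward; pixel columns grow to the right and rows downward; lengths in m; the calibration is good to about 2 mm. A picture is of the moment at which its call begins. There is no depth.
A pose or a line that the arm cannot do raises bot.MotionError and nothing moves.
- hand_in(): hands the job in, once; it reports no verdict.
Readings, each from a call of its own:
- bot.current_t(): time.
- bot.current_qpos(): joint angles.
- bot.current_joint_vel(): joint speeds.
- bot.current_joint_torque(): joint torques, N m.
- bot.current_ee_pos(): TCP position.
- bot.current_orientation(): TCP orientation.
- bot.current_ft_force(): force on the tool from outside, world axes, zero at the start.
- bot.current_moment(): the same for the moment, N m.
- bot.current_gripper_width(): finger opening in m.
Only numpy, scipy, OpenCV 4.12 (cv2) and the standard library are available. Lean on these libraries where they do the work, as an engineer would, in place of code of your own. Each camera call takes 0.05 s, during which the arm holds its last target.

TASK

The flat carrier plate of the saucer-painting jig is lying askew on top of the jig's two locating pins. Nudge it sideways with the fingertips, with the fence as a guide to square it, until both its holes drop over the pins and it lies flat on the jig base. Only push or press it: do not pick it up, and leave the jar and the bottle nearby where they are.

Things in the scene. Friction and masses are not known exactly. Their poses are not given: they have to be found in the camera images.
- fixture: The jig, fixed on the bench: dark steel base spanning x -94 to +55, y -95 to +125 mm, top at z = 12 mm, with two pins and a grey fence. Origin on the bench, midway between the pins; x square to the fence and away from the robot, y along the fence to the left, z up; yaw within 0.3 rad of the robot's axes. A seated plate has its origin at x = -14, y = 0, z = 12 mm here and the same yaw.
- fence (a point): Middle of the foot of the fence's inner face, on the base top; axes as the jig's. The fence is a straight bar 15 mm thick, 210 mm long along the jig's y, 28 mm high above the base top; its inner face is 37 mm beyond the line of the pins. The seated plate's far edge is 1 mm short of it.
- carrier: Loose bare aluminium plate, 100 (x) x 150 (y) x 8 mm, about 0.35 kg, a round 60 mm cork pad 4 mm high on top. Origin: centre of its underside; x to its far edge, y to its left end. It starts resting on the pins, far edge raised, near edge on the base, tilted 0.1 rad; from its seat it is 18-32 mm too far left, 12-20 mm too near the robot, turned up to 0.1 rad. Sliding takes up to 8 N.
- hole_round (a point): Centre of the plate's round through hole at the underside, 13 mm wide, at x = +14, y = +40 mm of the plate. Belongs on pin_left, with 2 mm of play all round. Slid along the fence, the plate falls by itself when the holes come over the pins, and the pins then stop it.
- hole_slot (a point): Centre of the plate's slotted through hole at the underside, 13 mm (x) by 19 mm (y), at x = +14, y = -40 mm of the plate. Belongs on pin_right.
- pin_left (a point): Foot of the left pin (x = 0, y = +40 mm of the jig), on the base top, 12 mm above the bench. A 9 mm steel pin with tapered tip, 10 mm high above the base top.
- pin_right (a point): Foot of the right pin (x = 0, y = -40 mm of the jig), on the base top; same size as the left one.
- jar: Loose blue jar with white cap, 45 mm across, 70 mm high, standing behind the jig to the left. Origin at the centre of its underside. To be left alone.
- bottle: Loose small plain brown glass bottle, 40 mm across, 74 mm high, standing to the left behind the jig. Origin at the centre of its underside. To be left alone.

How it is judged:
By the outcome, as a careful person would: the job done as asked, in the order asked, and still so for the second after the job is handed in, with the robot touching nothing.
It also fails if it takes over 48 s, if anything falls off the work surface, if the arm or the gripper's body presses on something with over 40 N, if the wrist force passes 120 N, or if a joint passes its speed limit or range.

## Working session

There is one attempt and no reset: what is moved stays moved. The work goes in short steps, each a Python script; the robot and the scene stay as the last script left them, time stands still between calls to the robot, and variables do not carry over. Pictures are saved under pics/ and viewed, and the job is handed in when it is done.

```bash
mkdir -p pics; ls
python3 - <<'E'
from bench import bot, read_camera
import cv2
for n in ["scene","top","wrist"]:
    c=read_camera(n); cv2.imwrite(f"pics/{n}0.png",c["img"][:,:,::-1])
    import numpy as np
    R=cv2.Rodrigues(c["rvec"])[0]; print(n,c["mtx"].tolist(),(-R.T@c["tvec"].reshape(3)).round(3),R.round(2).tolist())
print(bot.current_t(),bot.current_ee_pos(),bot.current_orientation(),bot.current_gripper_width())
E
```

```text
pics
scene [[365.8922348244089, 0.0, 253.04174630030204], [0.0, 365.8922348244089, 195.6673816535149], [0.0, 0.0, 1.0]] [ 0.048 -0.422  0.407] [[0.58, -0.81, 0.01], [-0.33, -0.25, -0.91], [0.74, 0.53, -0.41]]
top [[429.41905592467185, 0.0, 250.9765687792367], [0.0, 429.41905592467185, 194.82289652531065], [0.0, 0.0, 1.0]] [0.609 0.002 0.911] [[0.03, -1.0, -0.03], [-1.0, -0.03, -0.05], [0.05, 0.03, -1.0]]
wrist [[281.19344510679093, 0.0, 257.062718847657], [0.0, 281.19344510679093, 189.8019767263713], [0.0, 0.0, 1.0]] [0.191 0.573 0.385] [[0.42, 0.91, -0.0], [0.88, -0.41, 0.24], [0.22, -0.1, -0.97]]
0.15 [0.25025768 0.54470674 0.20409977] [-1.57061020e+00  1.41793221e-03  1.14003121e+00] 0.08828278583516616
```

View pics/top0.png

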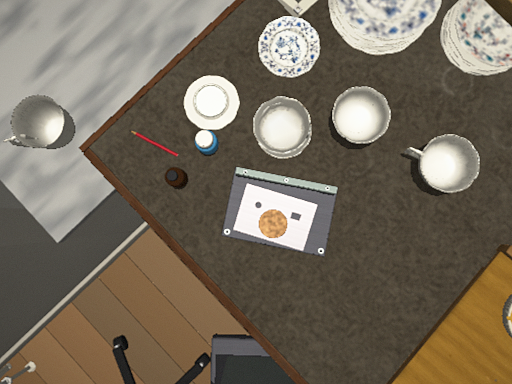

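View pics/scene0.png

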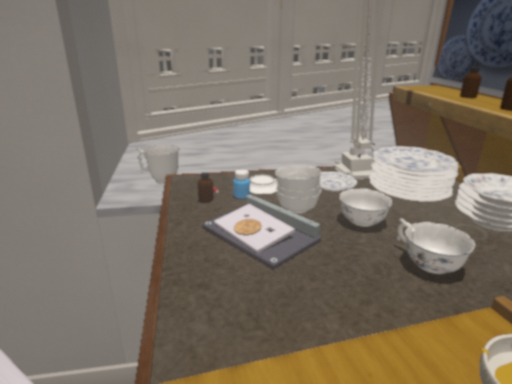

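View pics/wrist0.png

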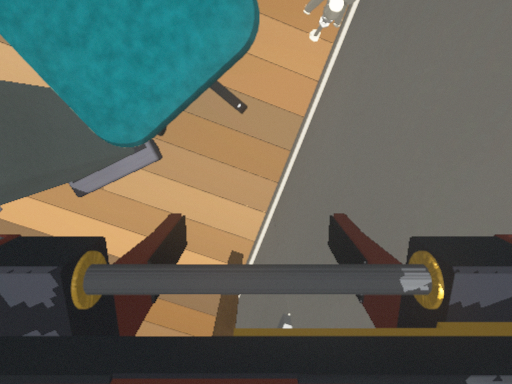

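The top view shows the jig with its fence on the far side (237,168)-(337,186). The white plate is at (238,183)-(320,250), with the cork pad at (273,223). The bottle is at (176,177) and the jar at (206,141). Next I'll get a first fix from this view and place the wrist camera over the jig.

```bash
cat > h.py <<'E'
import numpy as np, cv2
def ray(c,uv):
    R=cv2.Rodrigues(np.array(c["rvec"]))[0]; o=-R.T@np.array(c["tvec"]).reshape(3)
    p=cv2.undistortPoints(np.array([[uv]],float),c["mtx"],None)[0,0]
    return o,R.T@np.array([p[0],p[1],1.])
def onz(c,uv,z):
    o,d=ray(c,uv); return o+d*(z-o[2])/d[2]
def two(c1,u1,c2,u2):
    o1,d1=ray(c1,u1);o2,d2=ray(c2,u2)
    s=np.linalg.lstsq(np.c_[d1,-d2],o2-o1,rcond=None)[0]
    a=o1+s[0]*d1;b=o2+s[1]*d2
    return (a+b)/2,np.linalg.norm(a-b)
def proj(c,P):
    return cv2.projectPoints(np.array(P,float).reshape(-1,1,3),np.array(c["rvec"]),np.array(c["tvec"]),c["mtx"],None)[0][:,0]
E
python3 - <<'E'
from bench import bot, read_camera
from h import *
c=read_camera("top"); im=c["img"]
for n,uv,z in [("fenceL",(237,168),.04),("fenceR",(337,186),.04),("baseNL",(224,235),.012),("baseNR",(325,255),.012),("cork",(273,223),.026),("bottle",(176,177),.074),("jar",(206,141),.07)]:
    print(n,onz(c,uv,z).round(4))
cv2.imwrite("pics/topz.png",cv2.resize(im[155:265,205:355,::-1],None,fx=5,fy=5,interpolation=cv2.INTER_CUBIC))
E
```

```text
fenceL [0.7061 0.058  0.04  ]
fenceR [ 0.6743 -0.1455  0.04  ]
baseNL [0.5678 0.083  0.012 ]
baseNR [ 0.5324 -0.1279  0.012 ]
cork [ 0.5959 -0.0184  0.026 ]
bottle [0.6817 0.1754 0.074 ]
jar [0.755 0.119 0.07 ]
```

View pics/topz.png

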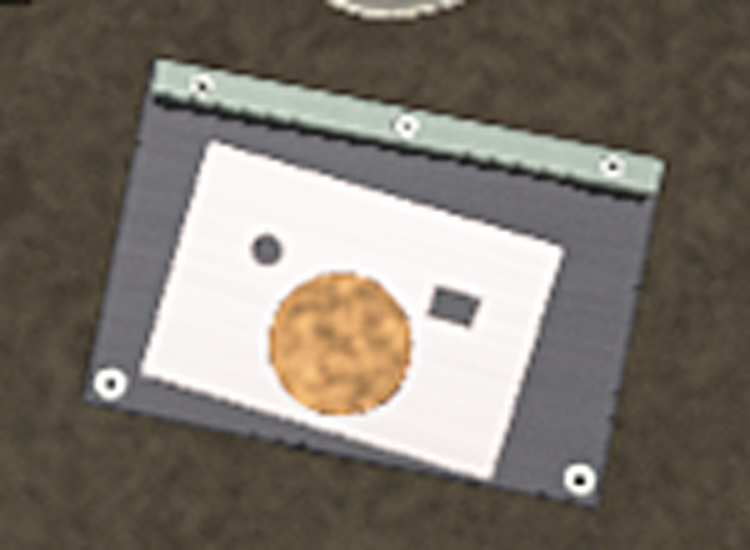

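The top view is clear. The jig's yaw is about -0.16, and the plate sits left of and nearer than its seat. The sizes agree (fence about 206 mm, near edge about 214 mm). Now the wrist views, with the tool already in the orientation for the first push.

Run:
```python
from bench import bot, read_camera
from h import *
import pickle
yaw=np.pi/2-0.162
out={}
for i,(p) in enumerate([(0.472,-0.012,0.19),(0.462,-0.07,0.15)]):
    if i==0: bot.move_ptp(p,[-np.pi/2,0,yaw])
    else: bot.move_straight(p,rate=0.15)
    bot.dwell(0.2)
    c=read_camera("wrist"); out[f"w{i}"]=c; cv2.imwrite(f"pics/w{i}.png",c["img"][:,:,::-1])
    print(bot.current_t(),bot.current_ee_pos(),bot.current_orientation(),bot.current_ft_force())
out["top"]=read_camera("top")
pickle.dump(out,open("v.pkl","wb"))
```

```text
2.6 [ 0.47204214 -0.01156643  0.18998156] [-1.57075291e+00 -2.31557390e-05  1.40959084e+00] [ 0.2800819  -0.01487508 -0.0137597 ]
3.475 [ 0.46245896 -0.06953186  0.15049363] [-1.57182005e+00 -2.04261906e-06  1.40968209e+00] [-5.01392900e-01 -1.38412486e+00  1.14728758e-03]
```

View pics/w0.png

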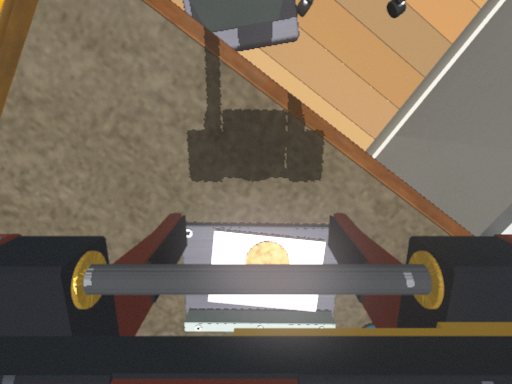

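View pics/w1.png

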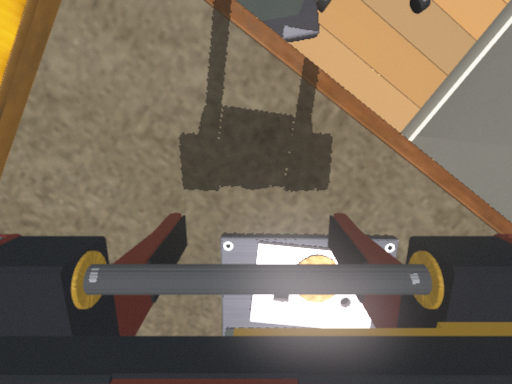

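In both wrist views the jig is partly hidden behind the gripper at the bottom: the plate is at (210-325,232-310) in w0, and image up points towards the robot. I have to move forward to bring the jig into the clear upper half.

Run:
```python
from bench import bot, read_camera
from h import *
import pickle
out={}
for i,(p) in enumerate([(0.69,-0.08,0.19),(0.70,-0.02,0.19)]):
    bot.move_straight(p,rate=0.2)
    bot.dwell(0.2)
    c=read_camera("wrist"); out[f"w{i+2}"]=c; cv2.imwrite(f"pics/w{i+2}.png",c["img"][:,:,::-1])
    print(bot.current_t(),bot.current_ee_pos(),bot.current_ft_force())
out["top"]=pickle.load(open("v.pkl","rb"))["top"]
pickle.dump(out,open("v.pkl","wb"))
```

```text
5.0833 [ 0.68947595 -0.07995306  0.19017251] [0.21197573 0.53549329 0.08024036]
5.7833 [ 0.69988775 -0.02110172  0.19002827] [ 0.37192479 -0.54560827 -0.61318895]
```

View pics/w2.png

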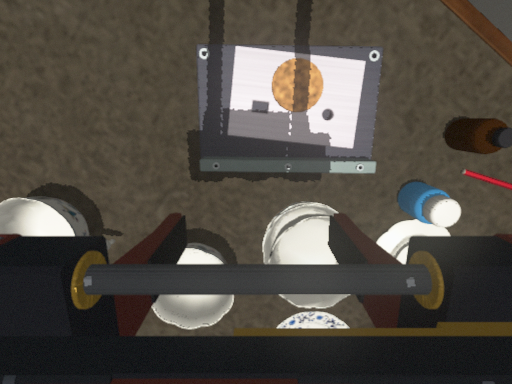

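View pics/w3.png

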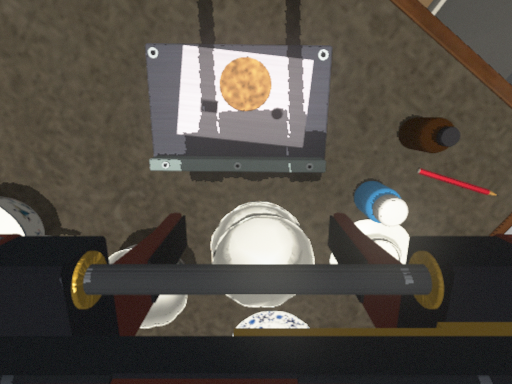

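Both views show the whole jig in the upper half. In w2 the fence is at v≈165, the plate at (228-365,46-148) and the cork at (297,84), with the bottle and jar at the right. I'll zoom in to pick points.

Run:
```python
from h import *
import pickle
v=pickle.load(open("v.pkl","rb"))
for n,(u,w) in {"w2":(190,35),"w3":(140,35)}.items():
    cv2.imwrite(f"pics/{n}z.png",cv2.resize(v[n]["img"][w:w+145,u:u+200,::-1],None,fx=4,fy=4,interpolation=cv2.INTER_CUBIC))
```

```text
(no output)
```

View pics/w2z.png

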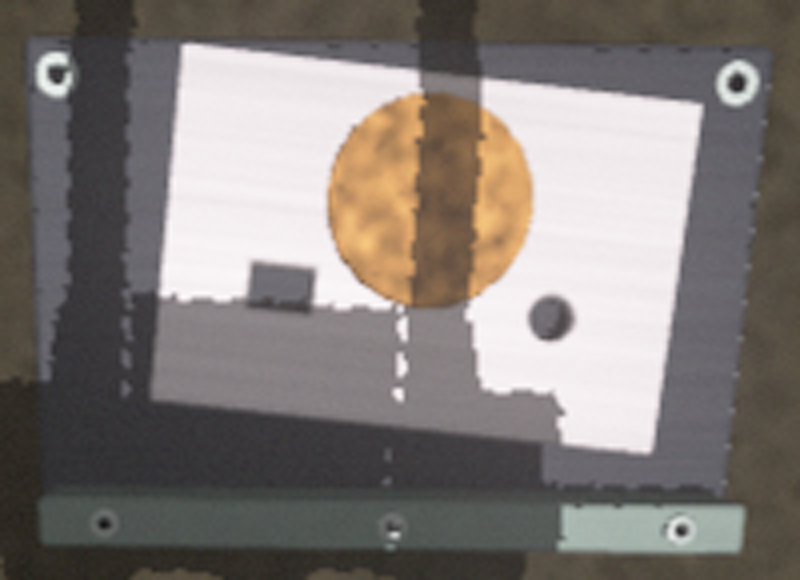

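View pics/w3z.png

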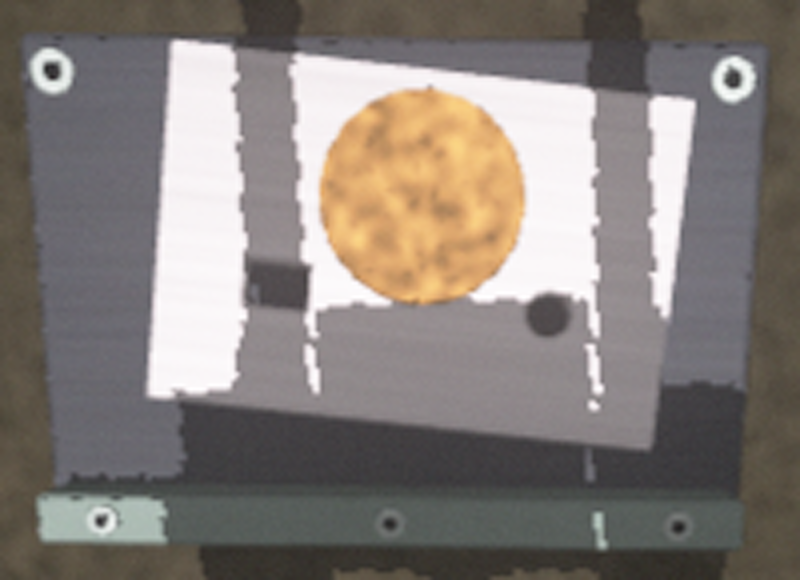

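```bash
cat > m.py <<'E'
from h import *
import pickle
v=pickle.load(open("v.pkl","rb"))
O={"w2":(190,35,4),"w3":(140,35,4),"top":(205,155,5)}
P={"sNR":[(56,74),(52,70),(580,480)],"sNL":[(737,82),(733,78),(111,383)],
"fR":[(104,523),(101,520),(613,166)],"fM":[(392,527),(390,524),(406,126)],"fL":[(680,530),(679,526),(202,86)],
"pNR":[(182,43),(170,39),(491,479)],"pNL":[(702,103),(695,100),(142,375)],"pFL":[(652,454),(651,449),(209,141)],"pFR":[(150,400),(147,397),(563,246)],
"round":[(551,317),(547,314),(267,250)],"slot":[(281,286),(277,283),(455,307)]}
Q={}
for k,l in P.items():
    px={n:((l[i][0]+.5)/O[n][2]-.5+O[n][0],(l[i][1]+.5)/O[n][2]-.5+O[n][1]) for i,n in enumerate(["w2","w3","top"])}
    Q[k]=px
    # least squares of three rays
    A=np.zeros((3,3));b=np.zeros(3)
    for n,u in px.items():
        o,d=ray(v[n],u); d/=np.linalg.norm(d); M=np.eye(3)-np.outer(d,d)
        A+=M;b+=M@o
    X=np.linalg.solve(A,b)
    z={"s":.013,"f":.040}.get(k[0],.020 if k[1]=="N" else (.030 if k[1]=="F" else .0275))
    print(k,(X*1e3).round(1),"| on z:",*[(onz(v[n],u,z)[:2]*1e3).round(1) for n,u in px.items()])
E
python3 m.py
```

```text
sNR [ 540.9 -117.9   13.1] | on z: [ 540.7 -117.8] [ 540.6 -117.5] [ 541.3 -118.6]
sNL [576.   77.   18.6] | on z: [575.1  79. ] [575.1  78.9] [576.   77.3]
fR [ 669.7 -125.6   40.5] | on z: [ 669.6 -125.4] [ 669.4 -125.9] [ 670.1 -125.9]
fM [684.1 -41.4  43.2] | on z: [684.6 -41. ] [684.6 -41.4] [684.3 -41.9]
fL [697.9  41.6  46.7] | on z: [699.4  43.6] [699.1  43.3] [698.7  41.4]
pNR [541.3 -79.9  24.4] | on z: [540.2 -79.6] [540.  -80.2] [541.2 -81.1]
pNL [580.6  64.1  24.6] | on z: [580.1  65.8] [580.3  65.7] [579.9  64. ]
pFL [676.1  38.3  36.3] | on z: [677.1  40.3] [676.4  39.3] [677.   38.4]
pFR [ 637.  -106.7   31.3] | on z: [ 636.8 -106.3] [ 636.7 -107. ] [ 637.6 -107.6]
round [632.5  13.6  33.3] | on z: [632.4  14.9] [632.4  14.3] [632.8  13.4]
slot [611.1 -62.9  29.7] | on z: [610.2 -62.2] [609.8 -64.8] [611.5 -65.4]
```

Checks agree to about 1-2 mm. The two yaw estimates are -0.174 and -0.172, and the two estimates of the jig origin are (638.1,-48.5) and (638.3,-49.0) mm. Measured heights are base screws 13-19, fence 40-47 and the plate's far side raised to 31-36. In the jig frame the plate is 20 mm too near, 22 mm too far left and turned -0.094, all within the stated ranges. For the first push I'll put both open fingertips on the near edge and push squarely to the fence, with a force stop.

```bash
cat >> h.py <<'E'
PSI=-0.173; OR=np.array([.6382,-.0487])
XH=np.array([np.cos(PSI),np.sin(PSI)]);YH=np.array([-np.sin(PSI),np.cos(PSI)])
def W(x,y,z): # jig mm -> world m
    return [*(OR+(x*XH+y*YH)/1e3),z/1e3]
def J(p): 
    d=np.array(p[:2])-OR; return np.array([d@XH*1e3,d@YH*1e3,p[2]*1e3])
E
python3 - <<'E'
from bench import bot, read_camera
from h import *
bot.move_straight(W(-122,27,120),rate=0.25,rotation=[-np.pi/2,0,np.pi/2+PSI])
bot.move_straight(W(-122,27,22.8),rate=0.15)
bot.dwell(0.15)
print(bot.current_t(),J(bot.current_ee_pos()),bot.current_ft_force())
s=bot.move_straight(W(-68,27,22.8),rate=0.03,max_force=16)
print(s,bot.current_t(),J(bot.current_ee_pos()),bot.current_ft_force())
c=read_camera("top");cv2.imwrite("pics/p1.png",cv2.resize(c["img"][155:265,205:355,::-1],None,fx=5,fy=5,interpolation=cv2.INTER_CUBIC))
E
```

```text
7.65 [-120.88563659   27.0710891    23.81830725] [ 0.25933699  1.47989273 -0.12693459]
False 9.6 [-68.21092679  26.99619989  22.79002866] [-0.33352824 -0.48022422  0.61177401]
```

View pics/p1.png

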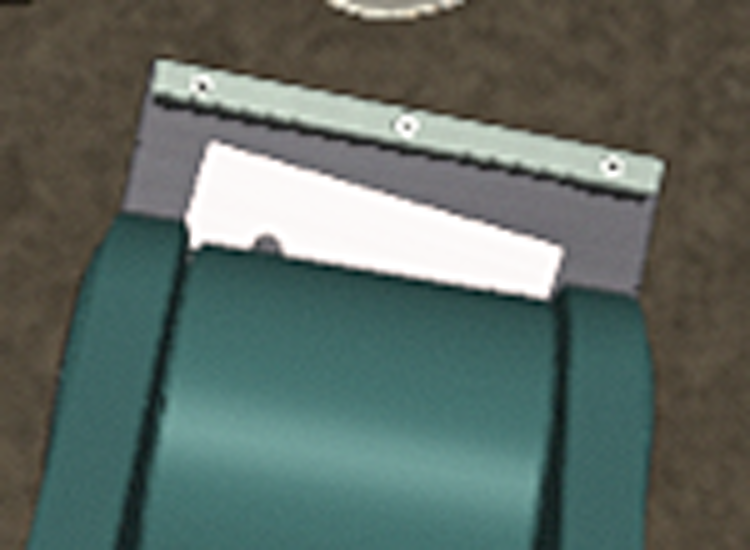

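The plate looks unmoved in the top view (far edge still at (209,141)-(563,246)) and there was no contact force. That's unexpected, so I'll look from the side before anything else.

Run:
```python
from bench import bot, read_camera
from h import *
c=read_camera("scene");cv2.imwrite("pics/s1.png",cv2.resize(c["img"][150:290,170:350,::-1],None,fx=4,fy=4,interpolation=cv2.INTER_CUBIC))
c=read_camera("wrist");cv2.imwrite("pics/w4.png",c["img"][:,:,::-1])
print(bot.current_gripper_width(),bot.current_orientation(),bot.current_ee_pos())
for y in(-24,78): print(proj(c,[W(-68,y,14),W(-58,y,14),W(-78,y,14)]))
```

```text
0.08795386335496053 [-1.57073574e+00  2.35175594e-06  1.39776555e+00] [ 0.57575236 -0.01038476  0.0228168 ]
[[183.96499185 213.98013658]
 [184.8456417  227.13173223]
 [183.0626752  200.50496971]]
[[327.01100333 213.89740235]
 [326.17465448 227.0430601 ]
 [327.86791791 200.42849411]]
```

View pics/s1.png

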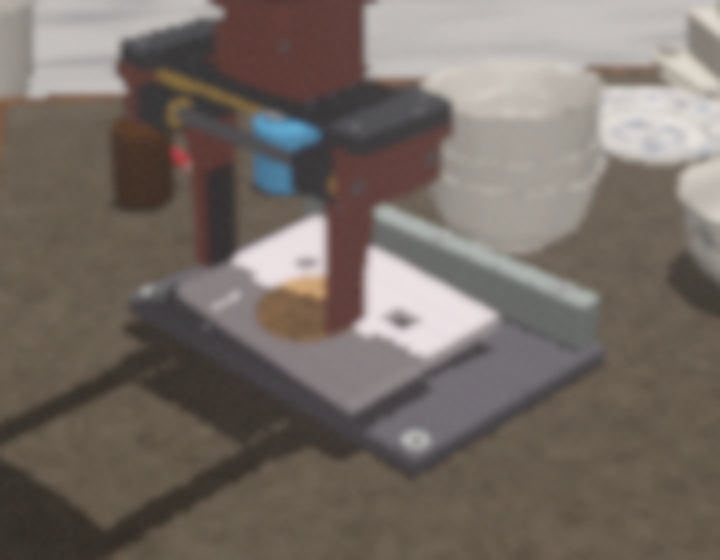

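View pics/w4.png

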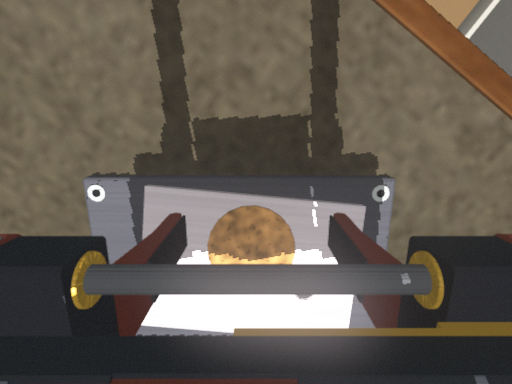

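Run:
```python
from bench import bot, read_camera
from h import *
c=read_camera("scene")
f=lambda P:(((proj(c,P)-[170,150])*4).round(0)).tolist()
t=np.array(bot.current_ee_pos())
print("TCP",f([t]))
for y in (-24,78):
  for x in (-78,-68,-58): print(y,x,f([W(x,y,z) for z in(15,20,30,40,50)]))
print("screwNR",f([[.5409,-.118,.013]]),"plateNR",f([[.5403,-.0802,.020]]),"FR",f([[.637,-.107,.030]]), "seat fence R",f([W(37,-90,40)]))
```

```text
TCP [[275.0, 323.0]]
-24 -78 [[329.0, 380.0], [329.0, 371.0], [330.0, 354.0], [330.0, 337.0], [330.0, 319.0]]
-24 -68 [[344.0, 373.0], [344.0, 364.0], [344.0, 347.0], [344.0, 330.0], [344.0, 312.0]]
-24 -58 [[357.0, 365.0], [358.0, 357.0], [358.0, 340.0], [358.0, 323.0], [358.0, 305.0]]
78 -78 [[199.0, 308.0], [198.0, 300.0], [198.0, 284.0], [197.0, 267.0], [197.0, 251.0]]
78 -68 [[213.0, 302.0], [212.0, 294.0], [212.0, 277.0], [211.0, 261.0], [211.0, 245.0]]
78 -58 [[226.0, 296.0], [226.0, 288.0], [226.0, 272.0], [225.0, 255.0], [225.0, 239.0]]
screwNR [[411.0, 438.0]] plateNR [[345.0, 400.0]] FR [[494.0, 318.0]] seat fence R [[579.0, 305.0]]
```

The scene view shows both fingertips hovering over the plate at (345,331) and (218,263). Projecting along the known finger lines, that puts the open tips at z≈39 mm, not 14.8, so they passed over the plate. Perhaps the tips retract when the gripper opens. I'll back off, raise, and measure tip height against opening.

Run:
```python
from bench import bot, read_camera
from h import *
bot.move_straight(W(-118,27,70),rate=0.25)
rows=[]
for w in (0.088,0.045,0.0):
    bot.grip(w)
    c=read_camera("scene")
    print(bot.current_t(),bot.current_gripper_width(),J(bot.current_ee_pos()), ((proj(c,[bot.current_ee_pos(),W(*J(bot.current_ee_pos())[:2],J(bot.current_ee_pos())[2]-8)])-[170,110])*4).tolist())
    rows.append(cv2.resize(c["img"][110:260,190:290,::-1],None,fx=2.6,fy=3.9,interpolation=cv2.INTER_CUBIC) if 0 else cv2.resize(c["img"][130:270,190:290,::-1],None,fx=2.6,fy=2.6,interpolation=cv2.INTER_CUBIC))
    t=np.array(bot.current_ee_pos())
    print("crop px of TCP, tip(-8):",((proj(c,[t,t-[0,0,.008]])-[190,130])*2.6).round().tolist())
cv2.imwrite("pics/tips.png",np.hstack(rows))
```

```text
10.4917 0.08791800484446022 [-117.48796785   26.90305944   69.13151451] [[199.8200726161915, 435.48020877600925], [200.32327001773479, 449.84632344627664]]
crop px of TCP, tip(-8): [[78.0, 231.0], [78.0, 240.0]]
11.3583 0.045164624264964294 [-117.99009363   27.00802309   70.03007688] [[198.8347842406547, 434.1190228615594], [199.34294174268314, 448.5038472930771]]
crop px of TCP, tip(-8): [[77.0, 230.0], [78.0, 240.0]]
12.2167 0.00039236411692226015 [-117.98394032   26.99557972   70.00406132] [[198.8624389242168, 434.17055474240897], [199.37046478374054, 448.55501023164084]]
crop px of TCP, tip(-8): [[77.0, 230.0], [78.0, 240.0]]
```

View pics/tips.png

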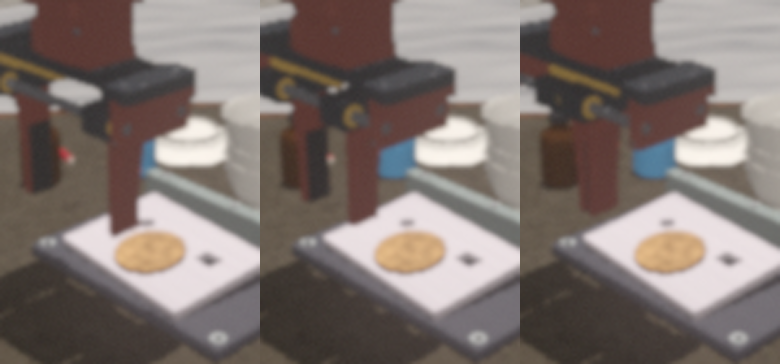

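Tip height doesn't depend on the opening. In all three panels the tips end about 27 crop px above where the text's 8 mm predicts, so they sit roughly 15 mm *behind* the reported TCP. The wrist image agrees (tip gap 146 px, so depth about 0.17 m, not 0.198). I'll calibrate by touching the bare bench gently in front of the jig.

Run:
```python
from bench import bot, read_camera
from h import *
bot.move_straight(W(-125,27,4),rate=0.15)
bot.dwell(0.1)
print(bot.current_t(),J(bot.current_ee_pos()),bot.current_ft_force())
s=bot.move_straight(W(-125,27,-26),rate=0.02,max_force=5)
print(s,bot.current_t(),J(bot.current_ee_pos()),bot.current_ft_force())
c=read_camera("scene");cv2.imwrite("pics/s2.png",cv2.resize(c["img"][150:290,170:350,::-1],None,fx=4,fy=4,interpolation=cv2.INTER_CUBIC))
```

```text
12.9083 [-123.84469253   27.06828955    4.92533001] [-0.0156667   0.24413791 -0.39107095]
True 13.9333 [-125.08612056   26.97483899  -17.55525429] [-1.26607868 -0.6568155   6.55001265]
```

View pics/s2.png

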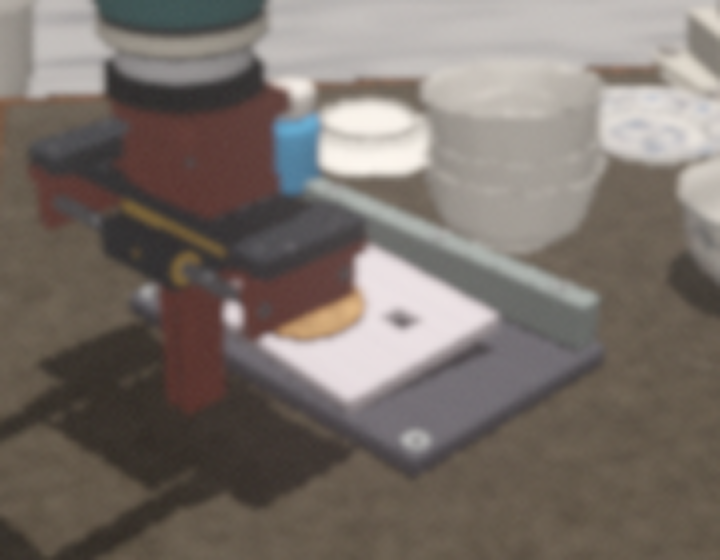

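The bench touch came at TCP z = -17.5 mm, so the tips really are about 17.3 mm above the reported TCP. Laterally they agree with it. Now push 1 again at the corrected height, with tips at z≈15.

Run:
```python
from bench import bot, read_camera
from h import *
TIP=17.3
bot.move_straight(W(-122,27,15-TIP),rate=0.1)
bot.grip(0.088)
bot.dwell(0.05)
print(bot.current_t(),J(bot.current_ee_pos()),bot.current_ft_force())
s=bot.move_straight(W(-66,27,15-TIP),rate=0.03,max_force=15)
print(s,bot.current_t(),J(bot.current_ee_pos()),bot.current_ft_force(),bot.current_moment())
c=read_camera("top");cv2.imwrite("pics/p2.png",cv2.resize(c["img"][155:265,205:355,::-1],None,fx=5,fy=5,interpolation=cv2.INTER_CUBIC))
```

```text
15.7167 [-121.99597016   27.01654955   -2.29025533] [ 0.38530184  0.1399271  -0.75517399]
True 17.2083 [-75.91934907  27.06689901  -3.14968359] [0.58327373 0.34625896 0.19057754] [ 0.02575524 -0.02986705 -0.03012342]
```

View pics/p2.png

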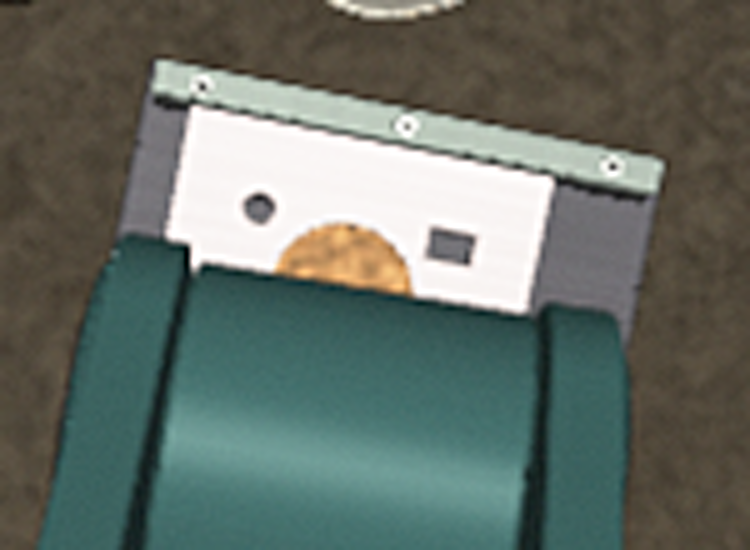

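The plate is squared: its far edge now lies along the fence, (190,105)-(555,178). It still sits too far left. For the second push I'll turn the tool a quarter turn, part-open, so that both fingertips bear flat on the left end, and slide the plate right along the fence.

Run:
```python
from bench import bot, read_camera
from h import *
TIP=17.3
c=read_camera("top")
def tz(x,y,z): 
    return J(onz(c,((x+.5)/5-.5+205,(y+.5)/5-.5+155),z/1e3))
L=tz(190,105,31);print("FL",L,"FR",tz(555,178,31),"round",tz(258,208,27))
ye=L[1]
bot.move_straight(W(-100,27,10),rate=0.15)
bot.move_straight(W(-100,60,60),rate=0.25)
rot=[-np.pi/2,0,PSI]
bot.move_straight(W(-14,ye+24,50),rate=0.2,rotation=rot)
bot.grip(0.045)
bot.move_straight(W(-14,ye+24,15-TIP),rate=0.15)
bot.dwell(0.1)
print(bot.current_t(),J(bot.current_ee_pos()),bot.current_ft_force(),bot.current_gripper_width())
c=read_camera("scene");cv2.imwrite("pics/s3.png",cv2.resize(c["img"][150:290,170:350,::-1],None,fx=4,fy=4,interpolation=cv2.INTER_CUBIC))
```

```text
FL [ 36.2315796  103.05707624  31.        ] FR [ 36.11793199 -49.49722137  31.        ] round [ 0.29601024 67.30451449 27.        ]
21.1583 [-13.60617641 127.15308137  -1.78471342] [ 1.08918142  0.97607606 -0.10091526] 0.04477655628909734
```

View pics/s3.png

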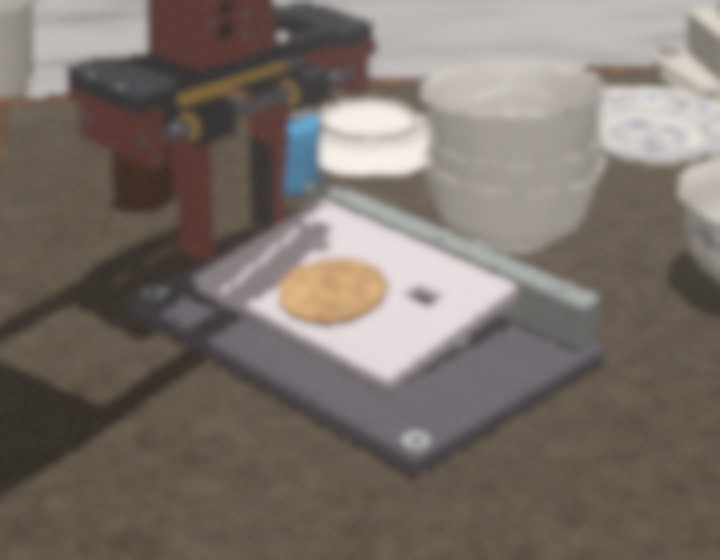

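The plate is squared against the fence (far corners at jig x = 36.2 and 36.1) with the left end at y≈102, so about 27 mm to go. The fingertips stand just left of its left end, near (195,255) in the picture. Now the slide.

Run:
```python
from bench import bot, read_camera
from h import *
TIP=17.3
s=bot.move_straight(W(-14,83.5,15-TIP),rate=0.025,max_force=15)
print(s,bot.current_t(),J(bot.current_ee_pos()),bot.current_ft_force(),bot.current_moment())
c=read_camera("scene");a=cv2.resize(c["img"][180:270,190:330,::-1],None,fx=5,fy=5,interpolation=cv2.INTER_CUBIC)
cv2.imwrite("pics/s4.png",a)
c=read_camera("top");cv2.imwrite("pics/p3.png",cv2.resize(c["img"][155:265,205:355,::-1],None,fx=5,fy=5,interpolation=cv2.INTER_CUBIC))
```

```text
False 23.1 [-13.88917259  83.56472842  -2.28894816] [-0.09135155  1.58358192  0.18800995] [ 0.16927819 -0.05934099 -0.01928976]
```

View pics/s4.png

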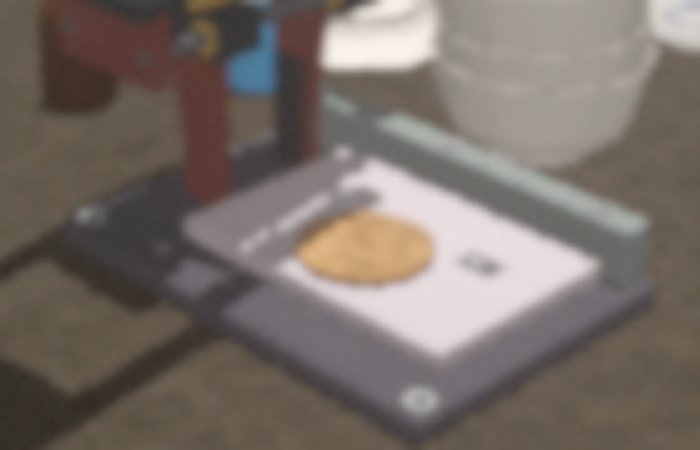

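View pics/p3.png

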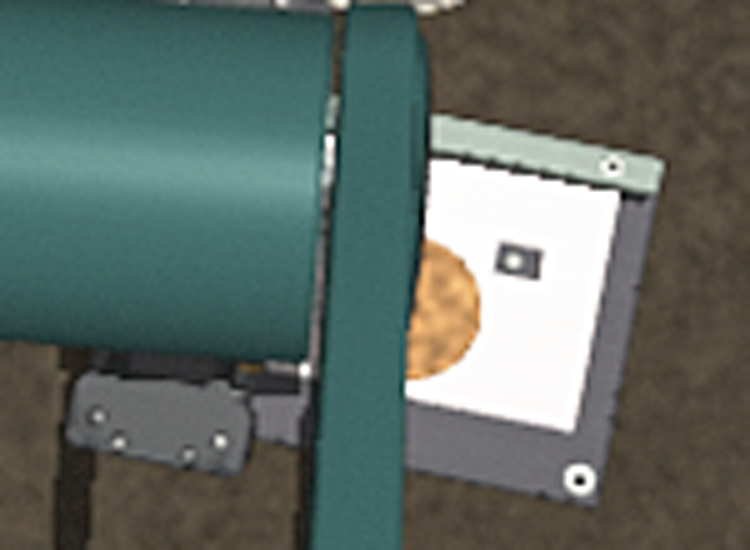

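The right pin shows in the slot at (513,262), and the plate looks level at its right end. I'll back off and check the round hole and the flatness.

Run:
```python
from bench import bot, read_camera
from h import *
import pickle
bot.move_straight(W(-14,108,0),rate=0.1)
bot.move_straight(W(-14,125,60),rate=0.2)
bot.move_straight(W(-150,125,150),rate=0.25)
print(bot.current_t())
c=read_camera("scene");a=cv2.resize(c["img"][180:270,190:330,::-1],None,fx=5,fy=5,interpolation=cv2.INTER_CUBIC)
cv2.imwrite("pics/s5.png",a)
t=read_camera("top");cv2.imwrite("pics/p4.png",cv2.resize(t["img"][155:265,205:355,::-1],None,fx=5,fy=5,interpolation=cv2.INTER_CUBIC))
pickle.dump((c,t),open("v2.pkl","wb"))
P=[W(x,y,20) for x,y in((36,75),(36,-75),(-64,-75),(-64,75))]
print("seat scene",((proj(c,P)-[190,180])*5+2).round().tolist())
print("seat top",((proj(t,P)-[205,155])*5+2).round().tolist())
```

```text
24.8583
seat scene [[340.0, 148.0], [592.0, 263.0], [432.0, 354.0], [179.0, 218.0]]
seat top [[257.0, 121.0], [612.0, 192.0], [566.0, 430.0], [209.0, 357.0]]
```

View pics/s5.png

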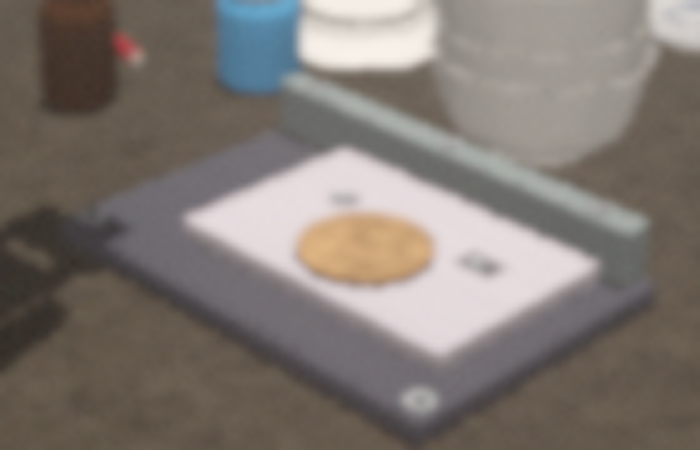

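View pics/p4.png

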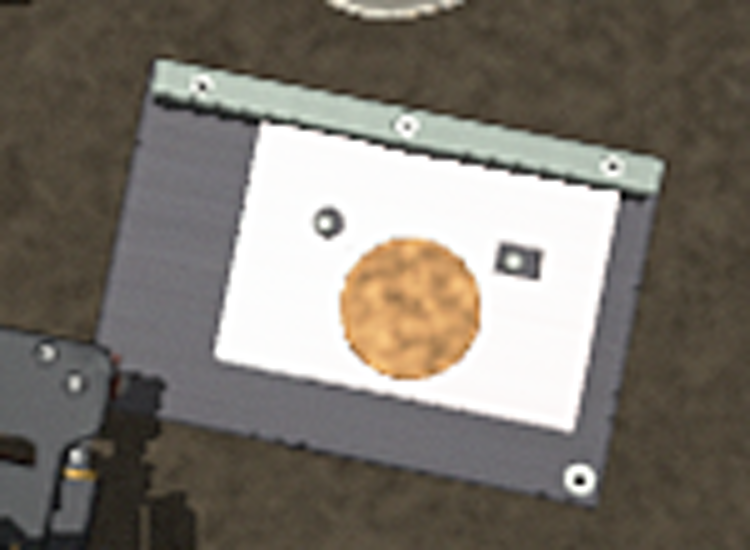

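Run:
```python
from h import *
import pickle
c,t=pickle.load(open("v2.pkl","rb"))
for n,s,p in [("FL",(344,147),(258,121)),("FR",(600,264),(620,191)),("NR",(439,357),(575,431)),("NL",(185,217),(214,357)),("baseNR screw",(419,401),(580,480))]:
    X,e=two(c,((s[0]+.5)/5-.5+190,(s[1]+.5)/5-.5+180),t,((p[0]+.5)/5-.5+205,(p[1]+.5)/5-.5+155))
    print(n,J(X).round(1),round(e*1e3,1))
# bottle, jar compare with first top image
old=pickle.load(open("v.pkl","rb"))["top"]["img"].astype(int);d=np.abs(old-t["img"].astype(int)).sum(2)
print("bottle/jar diff", d[160:192,162:190].max(), d[125:158,192:220].max())
```

```text
FL [36.7 74.  20.6] 1.7
FR [ 37.1 -78.   20.4] 0.3
NR [-63.9 -78.6  20.1] 0.2
NL [-63.1  72.7  21.3] 1.1
baseNR screw [-83.3 -85.8  12.6] 0.5
bottle/jar diff 33 32
```

All four top corners measure z = 20.1-21.3 mm (20 expected when flat), within the measuring error. Both pins show in their holes. The jar and bottle patches are unchanged.

Run:
```python
from bench import bot, hand_in
print(bot.current_t(),bot.current_ft_force()); hand_in()
```

```text
24.9583 [ 0.86258358 -0.57271005  0.10213688]
the job is handed in; nothing more can be done
```

The plate is seated: both pins show through its holes and it lies flat on the jig base. I handed in at about 25 s of the 48 s allowed. I squared the plate by pushing its near edge to the fence with both open fingertips. Then I slid it right along the fence by its left end until it dropped over the pins. I only pushed it.

**Last checks:**
- **Flatness:** the four top corners measured z = 20.1–21.3 mm, against 20 mm for a plate lying flat.
- **Position:** in the jig frame the corners lie about 1–4 mm right of the nominal seat. That is partly the 2 mm play and partly picking and calibration error.
- **Jar and bottle:** the top camera showed no change at either.
- **Robot:** the gripper had backed well clear of everything.

**What disagreed:**
- **Fingertip height:** the text puts the fingertips 8 mm ahead of the TCP, but they are about 17 mm behind it. My first push passed over the plate without touching it. I found the real offset from the scene view and a gentle touch on the bench (about 6.5 N), and corrected for it.
- **Force at the fence:** the first push stopped on its 15 N limit, but the reading just afterwards was near zero.

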